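# Find the slip angle on a tilt stage

### The job

Set the white-footed test sled gently on the empty yellow field at the top of the tilt stage, then raise the deck by its red bar just until the white sled lets go and slides down to the black stop, while the black sled beside it stays in its place. Leave the deck standing at that angle and let go; do not touch the sleds while the deck is up, and leave the other things on the bench alone.

Things in the scene. Friction and masses are not known exactly. Their poses are not given: they have to be found in the camera images.
- stage: Fixed cream base of the tilt stage. Origin on the bench right below the deck's hinge axis; its x points from the deck's handle end to its hinge end, z up. Base plate 250 x 150 x 12 mm (its x from -220 to +30 mm), two cheeks 58 mm high at the hinge, a black rest under the handle end.
- deck (a joint): Angle of the deck, rad: 0 = level on its rest (as it starts), grows as the handle end rises, limit 1.0. Hinge axis = y of deck_frame, 50 mm above the bench. Hinge friction of 1.3 N m (damping 0.8 N m s/rad) keeps the deck where it is left; raising it slowly takes about 5 to 10 N upward at the bar.
- deck_frame (a point): Turns with the deck: origin on the hinge axis, mid-width, in the top face; x along the deck from handle end to hinge end (downhill when raised), y along the hinge, z out of the top. Aluminium deck x = -220 to 0 mm, 130 wide, 10 thick; black stop 14 mm high at x = -8 to 0 (bottom end); steel rails 5 mm high at y = 0 and y = +-63 mm make two lanes 59 mm wide.
- handle (a point): Middle of the red round bar (10 mm diameter, about 110 mm clear length along y) at x = -270, z = +20 mm in deck_frame, on two thin side arms; 45 mm free to the deck's edge, 65 mm of air below it at the start. Can be pinched from above across the bar, and turns between the fingers as the deck tilts. Axes as deck_frame.
- start_free (a point): Middle of the empty yellow start field on the deck's top face, in the lane at -y (x = -165, y = -31.5 mm in deck_frame). The field is 62 x 52 mm. Axes as deck_frame.
- stop_free (a point): Where the white sled's origin lies on the deck when it rests against the black stop in its lane (x = -33 mm in deck_frame). Axes as deck_frame.
- white_sled: Test sled: smooth white foot 50 x 40 x 12 mm (x, y, z), blue upright tab on top 14 mm thick along x, 26 along y, from 12 to 44 mm height. About 0.12 kg. Origin mid-underside; front and back alike. Starts on the bench beside the stage. On the deck it lets go at a deck angle unknown beforehand, between 0.3 and 0.6 rad, then keeps sliding while that angle is held.
- black_sled: Reference sled, same shape and size, with black rubber foot and black tab, on the start field of the other lane (y = +31.5 mm in deck_frame), where it must stay. Its foot has 1.25 times the white sled's friction: it slips at a deck angle 0.07 to 0.1 rad above the white sled's.
- reagent: Bystander: amber bottle with blue cap, 64 mm diameter, 130 mm high, origin under its middle.
- tube_rack: Bystander: blue tube rack 80 x 160 mm with capped tubes, 92 mm high, origin under its middle.
- dishes: Bystander: stack of culture dishes, 92 mm diameter, 45 mm high, origin under its middle.
Not all that is in view belongs to the job. There is more than one size of the white_sled; the job needs the smallest. Of the things shaped like the black_sled, the black one is meant.

How it is judged:
By the outcome, as a careful person would: the job done as asked, in the order asked, and still so for the second after the job is handed in, with the robot touching nothing.
It also fails if it takes over 70 s, if anything falls off the work surface, if the arm or the gripper's body presses on something with over 40 N, if the wrist force passes 120 N, or if a joint passes its speed limit or range.

### The arm

A 6-joint arm with a two-finger parallel gripper is mounted at the origin on the work surface. World frame = base frame: x ahead of the robot, y to its left, z up, the work surface at z = 0. Lengths are in m, angles in rad, forces in N, time in s.
With the tool pointing down it reaches from about 0.4 to 0.925 m from the base axis. Payload 12.5 kg.
Tool frame: the origin (TCP) lies midway between the tips of the shut fingers; the grasp point (between the pads) lies 19 mm behind it (robot.grip_point_offset is the distance from the TCP to the grasp point, in m); z points along the fingers, y is the line along which they close (so a half turn about z gives the same grasp; the last joint's range is limited). The gripper opens to 95 mm and grips with 3 to 60 N. Pads are 20 mm wide; open, the fingers measure 119 mm over their backs; the gripper's body (75 mm by 180 mm) begins 59 mm behind the grasp point.
Start: joints at [-1.21, 0.491, 1.559, -0, 1.092, -0.106], TCP at [0.281, -0.558, 0.215] pointing down, gripper open.
Joint ranges: [-3.1, 3.1], [-0.84, 2.19], [0.05, 2.79], [-1.13, 4.28], [0.06, 2.93], [-2.69, 2.69]. Speed limits (rad/s): [2.22, 2.22, 2.79, 3.14, 3.14, 3.14].

### API

Orientations are given as [roll, pitch, yaw] about the fixed x, y, z axes, in that order (R = Rz(yaw) Ry(pitch) Rx(roll)).
In Python, from cell import readout, eyes, ticket, robot gives the robot as it stands.
- The arm moves only by the tool move_arm, never from a script. Its argument "deltas" is a list of rows, each a list of 7 numbers: the shift along the tool's x, y, z in m, then the turn, a rotation vector about the tool's x, y, z in rad, then the opening, from 0 (shut) to 1 (fully open). In form: [[tx, ty, tz, ax, ay, az, grip], ...]. A call has 1 to 20 rows; each row shifts and turns the commanded pose from where the row before left it, along the tool's axes as they then stand; what a row does not reach is not made up. A row lasts 1/12 s, in which the tool goes at most 41.7 mm and 7.16 degrees, less where a joint would pass 70% of its speed; a pose out of reach is approached as far as the arm can. A call with a gripper value outside its range is refused whole. The fingers move at their own pace and stop on an object; "newtons" is the grip in N (left out, the last holds). Time passes only in rows, so rows that do not move let the fingers close. It gives the time, the measured TCP pose, the force, the opening and the grip force at its end, in the units of the state.
- readout.observe(): the state, without advancing time (a new reading comes with each control period).
- eyes.capture(name): name is "side" or "top"; returns the picture (420x560x3 uint8, red, green, blue); there is no depth.
- eyes.camera_info(name): a dict with "mtx" (3x3 intrinsics, pixels), "k1" (the pictures are not rectified: a ray, as slopes to the right and down, at radius r is drawn at 1 + k1 r^2 times it, then the intrinsics apply), "R" (3x3) and "t" (3): a world point X has camera coordinates R X + t. Camera axes: x right, y down, z forward; pixel columns grow to the right and rows downward; lengths in m; the calibration is good to about 2 mm. A picture is of the moment at which its call begins. camera_info takes no time and is no camera call.
- ticket.job_done(): hands the job in; it is judged then, once.
Trained networks look in the newest picture that a camera, given by its name, has taken for a name from the list of things; names that differ only in an ending like _2 or _b are one class to them, and where a whole thing is asked for, a point or a joint stands for the part that bears it (a point fixed in the world has none). Each returns a list of dicts, best first, with "score" (0 to 1); they miss things now and then, are a little off and sometimes report something else, mostly with a low value. They report only what shows in the picture. A call takes as long as a camera call. They do not tell look-alikes from the thing itself.
- eyes.look_for(thing, camera): "rect" ([left, top, width, height] in pixels, round what is visible of it).
The state is a dict: "time_s": time; "qpos": joint angles; "qvel": joint speeds; "joint_efforts": joint torques, N m; "tool_pos": TCP position; "orientation": TCP orientation; "contact_force": force on the tool from outside, world axes, zero at the start; "torque": the same for the moment, N m; "width": finger opening in m; "grip_force": force on a finger pad.
Only numpy, scipy, OpenCV 4.12 (cv2) and the standard library are available. Lean on these libraries where they do the work, as an engineer would, in place of code of your own. Each camera call takes 0.05 s, during which the arm holds its last target. There are 200 camera calls.

## Working session

There is one attempt and no reset: what is moved stays moved. The work goes in short steps, Python scripts to look and compute and a tool call to move; the robot and the scene stay as the last step left them, time stands still between calls to the robot, and variables do not carry over. Pictures are saved under pics/ and viewed, at most 10 in all, crops included, and the job is handed in when it is done.

Besides the shell and the picture viewer there is one more tool, called after "Emit:" as a command line: name --pt "numbers of a row" for each row, then --argument value for the rest. move_arm: Moves the arm, as the interface text tells. Its arguments: {"type":"object","properties":{"deltas":{"type":"array"},"newtons":{"type":"number"}},"required":["deltas"]}

```bash
ls; mkdir -p pics; python3 - <<'E'
from cell import readout, eyes
import cv2
for n in("side","top"):
    im=eyes.capture(n); cv2.imwrite(f"pics/{n}0.png",im[:,:,::-1])
    c=eyes.camera_info(n); print(n,c)
    for t in("white_sled","black_sled","deck","handle","stage"):
        print(t,[(r["score"],r["rect"]) for r in eyes.look_for(t,n)][:5])
print(readout.observe())
E
```

```text
pics
side {'mtx': array([[470.08860974,   0.        , 278.91583692],
       [  0.        , 470.08860974, 210.72986671],
       [  0.        ,   0.        ,   1.        ]]), 'k1': 0.010947381445678927, 'R': array([[-0.76505846, -0.64355646, -0.0228174 ],
       [-0.40881022,  0.51275959, -0.75495153],
       [ 0.49755377, -0.56825407, -0.65538352]]), 't': array([0.45598681, 0.31161032, 0.89349349])}
white_sled [(0.85, [342.9, 186.4, 18.3, 18.7]), (0.85, [362.2, 200.3, 31.6, 24.3]), (0.74, [295.9, 174.8, 28.0, 32.1]), (0.65, [83.7, 282.0, 82.0, 87.1]), (0.45, [338.7, 138.4, 33.3, 29.0])]
black_sled [(0.9, [274.1, 216.0, 24.0, 27.0]), (0.78, [237.0, 269.7, 17.6, 18.6])]
deck []
handle [(0.68, [222.7, 190.8, 115.9, 66.9])]
stage [(0.87, [208.5, 187.0, 136.0, 84.3])]
top {'mtx': array([[404.45185043,   0.        , 276.79854283],
       [  0.        , 404.45185043, 206.65861598],
       [  0.        ,   0.        ,   1.        ]]), 'k1': -0.08292302170207487, 'R': array([[ 0.00579145, -0.99997148, -0.00484731],
       [-0.98360595, -0.00482283, -0.1802667 ],
       [ 0.18023818,  0.0058118
[... 393 characters left out ...]
69.9, 131.6])]
{'time_s': 0.6, 'qpos': array([-1.20962055e+00,  4.90903052e-01,  1.55893160e+00,  2.58546363e-05,
        1.09172912e+00, -1.05606582e-01]), 'qvel': array([-0.0004359 ,  0.00041799, -0.00174017,  0.00021631,  0.00037384,
       -0.0013679 ]), 'joint_efforts': array([ 1.08261633e-03, -6.12212491e+01, -2.58365679e+01,  6.94194180e-02,
        4.45402844e-02,  4.48768958e-05]), 'tool_pos': array([ 0.28127979, -0.55812176,  0.21464815]), 'orientation': array([ 3.14156151e+00, -1.97714540e-05,  4.66770439e-01]), 'contact_force': array([-0.30099434,  0.5986768 ,  0.73074145]), 'torque': array([-0.0153878 ,  0.00158706, -0.04219175]), 'grip_force': 0.0, 'width': 0.09506100987640612}
```

View pics/top0.png

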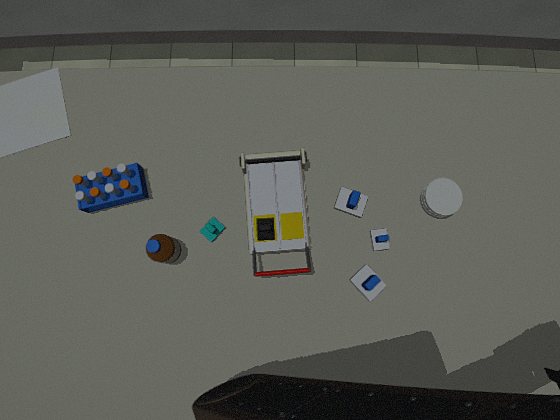

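View pics/side0.png

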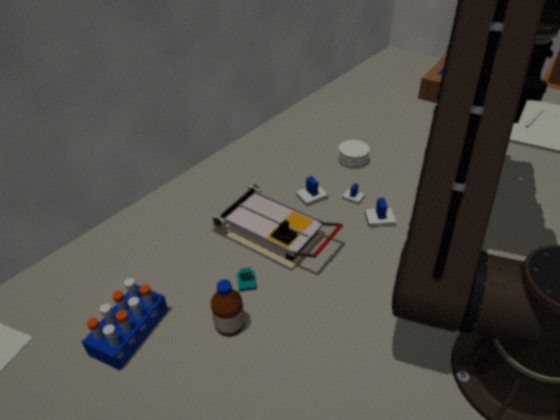

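```bash
cat > h.py <<'E'
import numpy as np, cv2
from cell import readout, eyes
def und(n,px):
    c=eyes.camera_info(n); K=c["mtx"]; d=np.array([c["k1"],0,0,0,0.])
    return cv2.undistortPoints(np.array(px,float).reshape(-1,1,2),K,d)[:,0],c
def p2w(n,px,z):
    u,c=und(n,px); R,t=np.array(c["R"]),np.array(c["t"]); o=-R.T@t
    d=np.c_[u,np.ones(len(u))]@R
    return o+d*((z-o[2])/d[:,2])[:,None]
def w2p(n,X):
    c=eyes.camera_info(n)
    return cv2.projectPoints(np.array(X,float).reshape(-1,1,3),cv2.Rodrigues(np.array(c["R"]))[0],np.array(c["t"]),c["mtx"],np.array([c["k1"],0,0,0,0.]))[0][:,0]
def mask(im,col,rect):
    h=cv2.cvtColor(im,cv2.COLOR_RGB2HSV).astype(int); H,S,V=h[...,0],h[...,1],h[...,2]
    m={"red":((H<6)|(H>174))&(S>150)&(V>70),"yellow":(H>18)&(H<34)&(S>150)&(V>80),"blue":(H>100)&(H<130)&(S>130),
       "white":(S<45)&(V>135)}[col]
    z=np.zeros(m.shape,bool); l,t,w,hh=rect; z[t:t+hh,l:l+w]=m[t:t+hh,l:l+w]
    return z
def pts(m): return np.argwhere(m)[:,::-1].astype(float)
E
python3 - <<'E'
from h import *
im=eyes.capture("top"); si=eyes.capture("side")
r=pts(mask(im,"red",(240,255,80,30))); w=p2w("top",r,.072); print("red",len(r),w.mean(0),w[np.argmin(w[:,1])],w[np.argmax(w[:,1])])
b=cv2.fitLine(w[:,:2].astype(np.float32),cv2.DIST_L2,0,.01,.01).ravel(); print(b)
y=pts(mask(im,"yellow",(279,200,40,50))); w=p2w("top",y,.05); print("yel",len(y),w.mean(0),cv2.minAreaRect(w[:,:2].astype(np.float32)))
for nm,rect in(("small",(365,222,30,32)),("far",(330,183,42,38)),("near",(346,260,44,44))):
    wm=pts(mask(im,"white",rect)); bm=pts(mask(im,"blue",rect)); a=p2w("top",np.r_[wm],.012); 
    hull=cv2.minAreaRect(p2w("top",np.r_[wm],.012)[:,:2].astype(np.float32))
    print(nm,len(wm),len(bm),hull,p2w("top",bm,.04).mean(0))
for n,i,x in(("top",im,(240,140,160,160)),("side",si,(205,160,200,120))):
    l,t,w_,h_=x; cv2.imwrite(f"pics/{n}c.png",cv2.resize(i[t:t+h_,l:l+w_,::-1],None,fx=600/max(w_,160) if n=="top" else 4,fy=600/160 if n=="top" else 4,interpolation=cv2.INTER_CUBIC))
E
```

```text
red 220 [ 0.45428273 -0.01216524  0.072     ] [ 0.46272578 -0.07235731  0.072     ] [0.45099126 0.04832058 0.072     ]
[ 0.08687874 -0.9962189   0.45428273 -0.01216524]
yel 556 [ 0.56136011 -0.03461294  0.05      ] ((0.561397910118103, -0.034579817205667496), (0.06127461791038513, 0.050719503313302994), 5.047350883483887)
small 182 73 ((0.5348265767097473, -0.24893616139888763), (0.048712149262428284, 0.037123315036296844), 8.479119300842285) [ 0.53392358 -0.24672593  0.04      ]
far 339 152 ((0.6271686553955078, -0.18148891627788544), (0.06731719523668289, 0.0539289154112339), 70.06990814208984) [ 0.62699349 -0.18181064  0.04      ]
near 319 166 ((0.4315244257450104, -0.2168532907962799), (0.06640073657035828, 0.0517662912607193), 43.32742691040039) [ 0.43147459 -0.21736715  0.04      ]
```

View pics/topc.png

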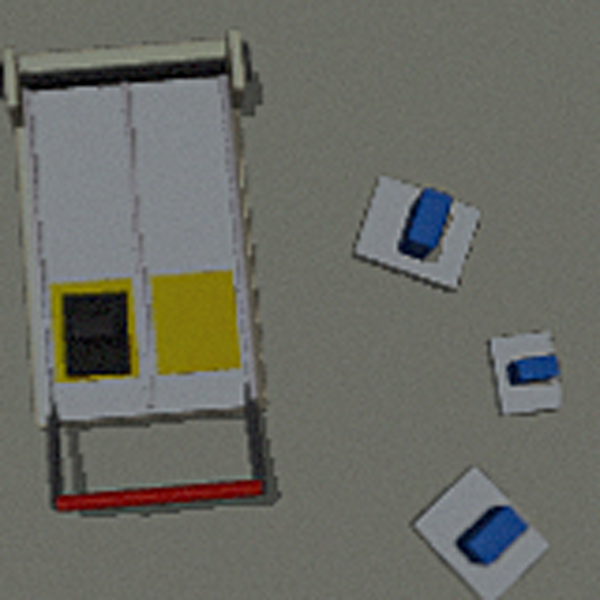

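The smallest white sled is at top px (380,239), about (0.534,-0.249) with yaw 0.15. The stage yaw is about 0.0875, the bar is at (0.454,-0.012) and the free yellow field at (0.5614,-0.0346). The bar and field measurements agree with the stage geometry to about 0.3 mm.

Emit:
move_arm --pt "0 0 0 0 0 -0.114 0.55" --pt "0 0 0 0 0 -0.114 0.55" --pt "0 0 0 0 0 -0.114 0.55" --pt "0 0 0 0 0 -0.114 0.55" --pt "0 0 0 0 0 -0.114 0.55" --pt "0 0 0 0 0 -0.114 0.55" --pt "0 0 0 0 0 -0.114 0.55" --pt "0 0 0 0 0 -0.114 0.55" --pt "0 0 0 0 0 -0.114 0.55" --pt "0 0 0 0 0 -0.114 0.55" --pt "0 0 0 0 0 -0.114 0.55" --pt "0 0 0 0 0 0 0.55" --newtons 15

```text
time_s: 1.7
tool_pos: [0.2813, -0.5582, 0.2147]
orientation: [3.142, 0.0, 1.726]
contact_force: [0.1, 0.2, -0.3]
width: 0.0523
grip_force: 0.0
```

Emit:
move_arm --pt "0.0192 0.0212 0.0055 0 0 0 0.55" --pt "0.0192 0.0212 0.0055 0 0 0 0.55" --pt "0.0192 0.0212 0.0055 0 0 0 0.55" --pt "0.0192 0.0212 0.0055 0 0 0 0.55" --pt "0.0192 0.0212 0.0055 0 0 0 0.55" --pt "0.0192 0.0212 0.0055 0 0 0 0.55" --pt "0.0192 0.0212 0.0055 0 0 0 0.55" --pt "0.0192 0.0212 0.0055 0 0 0 0.55" --pt "0.0192 0.0212 0.0055 0 0 0 0.55" --pt "0.0192 0.0212 0.0055 0 0 0 0.55" --pt "0.0192 0.0212 0.0055 0 0 0 0.55" --pt "0.0192 0.0212 0.0055 0 0 0 0.55" --pt "0.0192 0.0212 0.0055 0 0 0 0.55" --pt "0.0192 0.0212 0.0055 0 0 0 0.55" --pt "0 0 0 0 0 0 0.55"

```text
time_s: 2.95
tool_pos: [0.5366, -0.2446, 0.1367]
orientation: [-3.141, -0.001, 1.72]
contact_force: [0.2, 0.1, -0.2]
width: 0.0523
grip_force: 0.0
```

Emit:
move_arm --pt "-0.0037 -0.0026 0.014 0 0 0 0.55" --pt "0 0 0.021 0 0 0 0.55" --pt "0 0 0.021 0 0 0 0.55" --pt "0 0 0.021 0 0 0 0.55" --pt "0 0 0 0 0 0 0.55"

```text
time_s: 3.37
tool_pos: [0.531, -0.2515, 0.0575]
orientation: [-3.138, -0.003, 1.717]
contact_force: [0.3, -0.3, -0.2]
width: 0.0523
grip_force: 0.0
```

```bash
python3 - <<'E'
from h import *
P=[]
for n,(l,t,w,h) in(("side",(320,160,80,60)),("top",(340,200,80,60))):
    i=eyes.capture(n)[:,:,::-1]; P.append(cv2.resize(i[t:t+h,l:l+w],(400,300),interpolation=cv2.INTER_CUBIC))
cv2.imwrite("pics/g1.png",np.hstack(P)); print(readout.observe()["tool_pos"])
print(w2p("side",[[.5345,-.2485,.044],[.5345,-.2485,.012]]))
b=pts(mask(eyes.capture("side"),"blue",(343,180,20,24)));print(b.mean(0),b.min(0),b.max(0))
E
```

```text
[ 0.53241581 -0.25223619  0.06071297]
[[355.07578125 185.75865445]
 [354.10391791 194.95157964]]
[353.67741935 189.29032258] [351. 184.] [357. 195.]
```

View pics/g1.png

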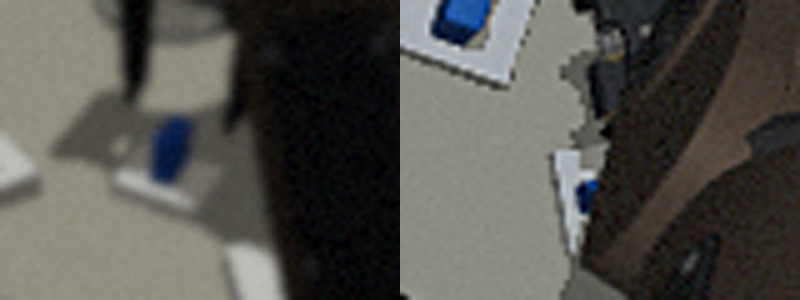

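The side crop shows the small sled's tab between the two open fingers. I'll nudge sideways, go down and close.

Emit:
move_arm --pt "0.003 0.0025 0.004 0 0 0 0.55" --pt "0 0 0.01 0 0 0 0.55" --pt "0 0 0.01 0 0 0 0.55" --pt "0 0 0.01 0 0 0 0.55" --pt "0 0 0.009 0 0 0 0.55" --pt "0 0 0 0 0 0 0.55" --pt "0 0 0 0 0 0 0.55" --pt "0 0 0 0 0 0 0.55"

```text
time_s: 4.18
tool_pos: [0.5347, -0.2488, 0.0176]
orientation: [-3.142, 0.0, 1.721]
contact_force: [-0.0, 0.7, 0.4]
width: 0.052
grip_force: 0.0
```

Emit:
move_arm --pt "0 0 0 0 0 0 0.1" --pt "0 0 0 0 0 0 0.1" --pt "0 0 0 0 0 0 0.1" --pt "0 0 0 0 0 0 0.1" --pt "0 0 0 0 0 0 0.1" --pt "0 0 0 0 0 0 0.1"

```text
time_s: 4.68
tool_pos: [0.5346, -0.2488, 0.0177]
orientation: [3.141, 0.0, 1.721]
contact_force: [-0.5, 0.9, -0.4]
width: 0.0175
grip_force: 0.0
```

Emit:
move_arm --pt "0 0 0 0 0 0 0.05" --pt "0 0 0 0 0 0 0.05" --pt "0 0 0 0 0 0 0.05" --pt "0 0 0 0 0 0 0.05"

```text
time_s: 5.02
tool_pos: [0.5347, -0.2488, 0.0177]
orientation: [3.141, 0.0, 1.721]
contact_force: [0.1, -1.2, 1.7]
width: 0.0143
grip_force: 15.0
```

Emit:
move_arm --pt "0 0 -0.005 0 0 0 0.05" --pt "0 0 -0.015 0 0 0 0.05" --pt "0 0 -0.02 0 0 0 0.05" --pt "0 0 -0.025 0 0 0 0.05" --pt "0 0 -0.025 0 0 0 0.05" --pt "0 0 -0.02 0 0 0 0.05" --pt "0 0 -0.01 0 0 0 0.05" --pt "0 0 0 0 0 0 0.05" --pt "0 0 0 0 0 0 0.05"

```text
time_s: 5.77
tool_pos: [0.5344, -0.2486, 0.1373]
orientation: [-3.142, 0.0, 1.721]
contact_force: [-0.3, -0.1, -2.9]
width: 0.0139
grip_force: 15.0
```

Emit:
move_arm --pt "0 0 0 0 0 0.063 0.05" --pt "0.008 0.0015 0 0 0 0 0.05" --pt "0.0175 0.004 0 0 0 0 0.05" --pt "0.0175 0.004 0 0 0 0 0.05" --pt "0.0175 0.004 0 0 0 0 0.05" --pt "0.0175 0.004 0 0 0 0 0.05" --pt "0.0175 0.004 0 0 0 0 0.05" --pt "0.0175 0.004 0 0 0 0 0.05" --pt "0.0175 0.004 0 0 0 0 0.05" --pt "0.0175 0.004 0 0 0 0 0.05" --pt "0.0175 0.004 0 0 0 0 0.05" --pt "0.0175 0.004 0 0 0 0 0.05" --pt "0.0175 0.002 0 0 0 0 0.05" --pt "0.0102 0.002 0 0 0 0 0.05" --pt "0 0 0 0 0 0 0.05" --pt "0 0 0 0 0 0 0.05" --pt "0 0 0 0 0 0 0.05"

```text
time_s: 7.18
tool_pos: [0.5615, -0.0354, 0.1373]
orientation: [-3.141, 0.0, 1.658]
contact_force: [-0.4, -0.4, -0.6]
width: 0.0139
grip_force: 15.0
```

```bash
python3 - <<'E'
from h import *
P=[]
for n,(l,t,w,h) in(("side",(240,160,120,90)),("top",(230,180,120,90))):
    i=eyes.capture(n)[:,:,::-1]; P.append(cv2.resize(i[t:t+h,l:l+w],(400,300),interpolation=cv2.INTER_CUBIC))
cv2.imwrite("pics/g2.png",np.hstack(P)); o=readout.observe(); print(o["tool_pos"],o["orientation"])
E
```

```text
[ 0.56156109 -0.03564752  0.13745005] [-3.14139866e+00  1.08084190e-04  1.65712008e+00]
```

View pics/g2.png

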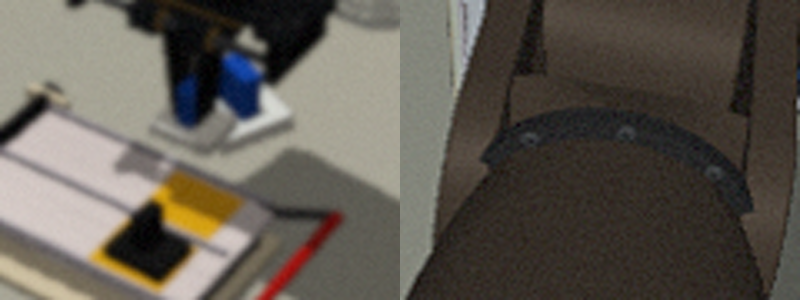

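The side crop shows the sled held level in the gripper above the yellow field; the larger white foot behind it is the bystander sled on the bench. Next is a slow lowering.

Emit:
move_arm --pt "0.001 0 0.01 0 0 0 0.05" --pt "0 0 0.016 0 0 0 0.05" --pt "0 0 0.016 0 0 0 0.05" --pt "0 0 0.01 0 0 0 0.05" --pt "0 0 0.006 0 0 0 0.05" --pt "0 0 0.004 0 0 0 0.05" --pt "0 0 0.002 0 0 0 0.05" --pt "0 0 0 0 0 0 0.05" --pt "0 0 0 0 0 0 0.05" --pt "0 0 0 0 0 0 0.05"

```text
time_s: 8.12
tool_pos: [0.5618, -0.0339, 0.0742]
orientation: [3.141, 0.0, 1.658]
contact_force: [-0.3, -0.4, -2.4]
width: 0.0141
grip_force: 15.0
```

Emit:
move_arm --pt "0 0 0.001 0 0 0 0.05" --pt "0 0 0.001 0 0 0 0.05" --pt "0 0 0.001 0 0 0 0.05" --pt "0 0 0.001 0 0 0 0.05" --pt "0 0 0.001 0 0 0 0.05" --pt "0 0 0 0 0 0 0.05" --pt "0 0 0 0 0 0 0.05"

```text
time_s: 8.7
tool_pos: [0.5615, -0.0339, 0.0685]
orientation: [-3.141, 0.0, 1.658]
contact_force: [-0.2, 0.8, -1.5]
width: 0.0137
grip_force: 15.0
```

Emit:
move_arm --pt "0 0 0.0005 0 0 0 0.05" --pt "0 0 0.0005 0 0 0 0.05" --pt "0 0 0 0 0 0 0.05" --pt "0 0 0 0 0 0 0.05"

```text
time_s: 9.03
tool_pos: [0.5616, -0.0339, 0.0677]
orientation: [3.141, 0.0, 1.658]
contact_force: [-0.4, -0.2, 0.1]
width: 0.014
grip_force: 15.0
```

Emit:
move_arm --pt "0 0 0.0005 0 0 0 0.05" --pt "0 0 0 0 0 0 0.05" --pt "0 0 0 0 0 0 0.05"

```text
time_s: 9.28
tool_pos: [0.5616, -0.0339, 0.0676]
orientation: [3.141, 0.0, 1.658]
contact_force: [-2.7, 0.5, 5.7]
width: 0.014
grip_force: 15.0
```

Emit:
move_arm --pt "0 0 0 0 0 0 0.16" --pt "0 0 0 0 0 0 0.22" --pt "0 0 0 0 0 0 0.35" --pt "0 0 0 0 0 0 0.4" --pt "0 0 0 0 0 0 0.4" --pt "0 0 0 0 0 0 0.4"

```text
time_s: 9.78
tool_pos: [0.5615, -0.0339, 0.067]
orientation: [-3.142, 0.0, 1.658]
contact_force: [-0.3, -0.3, 0.5]
width: 0.0367
grip_force: 0.0
```

Emit:
move_arm --pt "0 0 -0.005 0 0 0 0.4" --pt "0 0 -0.012 0 0 0 0.4" --pt "0 0 -0.025 0 0 0 0.4" --pt "0 0 -0.025 0 0 0 0.4" --pt "0 0 -0.02 0 0 0 0.4" --pt "0 0 -0.01 0 0 0 0.4" --pt "0 0 0 0 0 0 0.4" --pt "0 0 0 0 0 0 0.4"

```text
time_s: 10.45
tool_pos: [0.5614, -0.0338, 0.1639]
orientation: [3.141, 0.0, 1.658]
contact_force: [0.3, -0.5, 0.1]
width: 0.0379
grip_force: 0.0
```

```bash
python3 - <<'E'
from h import *
l,t,w,h=205,160,160,120
i=eyes.capture("side")[:,:,::-1]
c,s=np.cos(.0875),np.sin(.0875); H=np.array([.4543,-.0122]); 
D=lambda x,y,z:[H[0]+c*(x+.27)-s*y,H[1]+s*(x+.27)+c*y,.05+z]
i=cv2.resize(i[t:t+h,l:l+w],(800,600),interpolation=cv2.INTER_CUBIC)
q=w2p("side",[D(-.165+a*.025,-.0315+b*.02,zz) for zz in(0,.012) for a,b in((-1,-1),(-1,1),(1,1),(1,-1))]+[D(-.27,-.055,.02),D(-.27,.055,.02),D(0,-.065,0),D(0,.065,0)])
for p in q: cv2.circle(i,tuple(int(v) for v in ((p+.5-[l,t])*5)),3,(0,255,0),-1)
cv2.imwrite("pics/g3.png",i); o=readout.observe(); print(o["tool_pos"],o["orientation"])
E
```

```text
[ 0.56105617 -0.03378953  0.16320929] [-3.14043108e+00 -1.93743489e-04  1.65783744e+00]
```

View pics/g3.png

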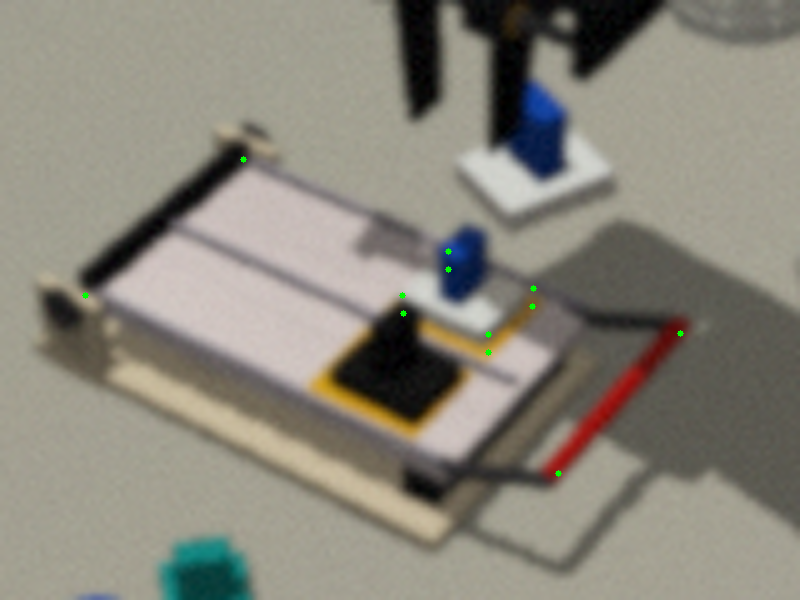

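The overlay fits the stage to about 1 px. The white sled sits squarely on the yellow field (crop ~(465,290)), black sled untouched. Next I go to the bar.

Emit:
move_arm --pt "0.002 -0.005 0 0 0 0 0.4" --pt "0.0045 -0.0155 0 0 0 0 0.4" --pt "0.0045 -0.0155 0 0 0 0 0.4" --pt "0.0045 -0.0155 0 0 0 0 0.4" --pt "0.0045 -0.0155 0 0 0 0 0.4" --pt "0.0045 -0.0155 0 0 0 0 0.4" --pt "0.0045 -0.0155 0 0 0 0 0.4" --pt "0.0018 -0.0067 0 0 0 0 0.4" --pt "0 0 0 0 0 0 0.4" --pt "0 0 0 0 0 0 0.4" --pt "0 0 0 0 0 0 0.4"

```text
time_s: 11.42
tool_pos: [0.4553, -0.0124, 0.164]
orientation: [3.141, 0.0, 1.658]
contact_force: [-1.0, -0.1, -0.6]
width: 0.0381
grip_force: 0.0
```

Emit:
move_arm --pt "0 -0.001 0.008 0 0 0 0.4" --pt "0 0 0.02 0 0 0 0.4" --pt "0 0 0.02 0 0 0 0.4" --pt "0 0 0.02 0 0 0 0.4" --pt "0 0 0.02 0 0 0 0.4" --pt "0 0 0.015 0 0 0 0.4" --pt "0 0 0.008 0 0 0 0.4" --pt "0 0 0.002 0 0 0 0.4" --pt "0 0 0 0 0 0 0.4" --pt "0 0 0 0 0 0 0.4" --pt "0 0 0 0 0 0 0.4"

```text
time_s: 12.33
tool_pos: [0.454, -0.0124, 0.0518]
orientation: [3.14, 0.0, 1.658]
contact_force: [0.5, -0.5, -0.6]
width: 0.038
grip_force: 0.0
```

Emit:
move_arm --pt "0 0 0 0 0 0 0.2" --pt "0 0 0 0 0 0 0.15" --pt "0 0 0 0 0 0 0.02" --pt "0 0 0 0 0 0 0.02" --pt "0 0 0 0 0 0 0.02" --pt "0 0 0 0 0 0 0.02" --pt "0 0 0 0 0 0 0.02" --pt "0 0 0 0 0 0 0.02" --newtons 20

```text
time_s: 13.0
tool_pos: [0.4543, -0.0124, 0.0513]
orientation: [3.14, 0.0, 1.658]
contact_force: [4.7, 2.8, 0.8]
width: 0.0097
grip_force: 20.0
```

Bar gripped (20 N). Now I raise along the arc to about 0.28 rad.

Emit:
move_arm --pt "0 0.0002 -0.0025 0 0 0 0.02" --pt "0 0.0008 -0.0083 0 0 0 0.02" --pt "0 0.0007 -0.0053 0 0 0 0.02" --pt "0 0.0008 -0.0054 0 0 0 0.02" --pt "0 0.0009 -0.0054 0 0 0 0.02" --pt "0 0.0009 -0.0053 0 0 0 0.02" --pt "0 0.0011 -0.0053 0 0 0 0.02" --pt "0 0.0012 -0.0053 0 0 0 0.02" --pt "0 0.0014 -0.0052 0 0 0 0.02" --pt "0 0.0014 -0.0052 0 0 0 0.02" --pt "0 0.0015 -0.0052 0 0 0 0.02" --pt "0 0.0016 -0.0052 0 0 0 0.02" --pt "0 0.0018 -0.0051 0 0 0 0.02" --pt "0 0.0009 -0.0026 0 0 0 0.02" --pt "0 0.0009 -0.0025 0 0 0 0.02" --pt "0 0 0 0 0 0 0.02" --pt "0 0 0 0 0 0 0.02"

```text
time_s: 14.42
tool_pos: [0.4697, -0.011, 0.1249]
orientation: [3.141, 0.0, 1.658]
contact_force: [5.6, -0.6, -4.3]
width: 0.0097
grip_force: 20.0
```

```bash
cat > chk.py <<'E'
from h import *
from scipy.optimize import brentq
import sys
im=eyes.capture("side"); o=readout.observe(); z=o["tool_pos"][2]-.0513
th=brentq(lambda t:.27*np.sin(t)+.02*(np.cos(t)-1)-z,-.1,1)
def D(x,y,zz):
    c,s=np.cos(th),np.sin(th); X,Z=c*x+s*zz,-s*x+c*zz
    C,S=np.cos(.0875),np.sin(.0875); hx,hy=.4543+.27*C,-.0122+.27*S
    return [hx+C*X-S*y,hy+S*X+C*y,.05+Z]
m=mask(im,"blue",(215,130,130,90)); n,lab,st,ce=cv2.connectedComponentsWithStats(m.astype(np.uint8))
pr=w2p("side",[D(x,-.0315,.03) for x in(-.165,-.033)]); bl=w2p("side",[D(-.165,.0315,.025)])[0]
d=pr[1]-pr[0]; L=d@d
for k in range(1,n):
    if st[k,4]>12: print("blue",ce[k].round(1),st[k,4],"frac",round(float((ce[k]-pr[0])@d/L),3))
h=im.astype(int).max(2); 
u,v=bl.astype(int); r=h[v-14:v+15,u-16:u+17]<45; yy,xx=np.nonzero(r); print("black",round(xx.mean()+u-16-bl[0],2),round(yy.mean()+v-14-bl[1],2),len(xx))
print("theta",round(th,4),"force",o["contact_force"].round(1),"t",o["time_s"],"start px",pr[0].round(1),"stop px",pr[1].round(1))
if len(sys.argv)>1: cv2.imwrite(sys.argv[1],cv2.resize(im[120:270,190:390,::-1],(800,600),interpolation=cv2.INTER_CUBIC))
E
python3 chk.py pics/r1.png
```

```text
blue [292.3 196.2] 101 frac 0.017
black 2.09 4.18 285
theta 0.279 force [ 4.8 -1.3 -4.5] t 14.4667 start px [293.1 196.1] stop px [251.7 189.8]
```

View pics/r1.png

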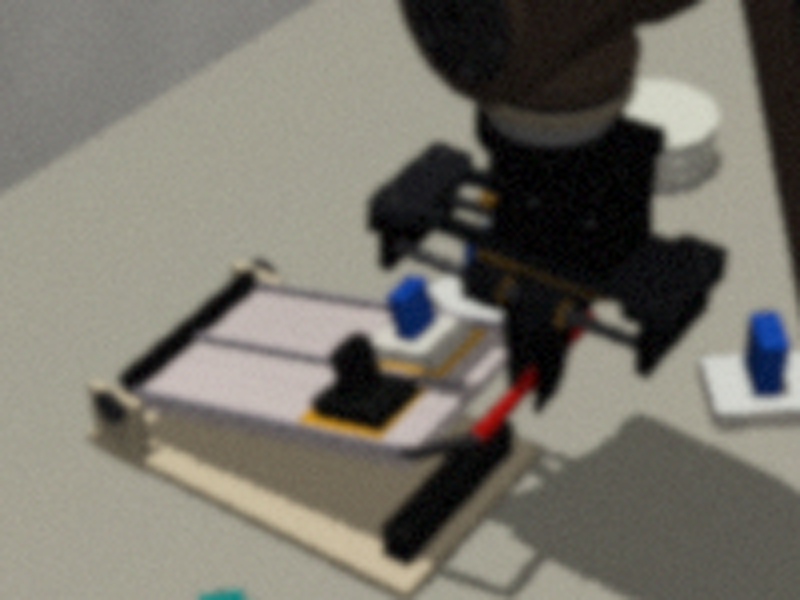

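The deck is at about 0.28 rad, the white sled still on its field at crop (410,320), the black at (365,390). Now fine steps.

Emit:
move_arm --pt "0 0.0005 -0.0013 0 0 0 0.02" --pt "0 0.0005 -0.0013 0 0 0 0.02" --pt "0 0.0005 -0.0013 0 0 0 0.02" --pt "0 0.0005 -0.0012 0 0 0 0.02" --pt "0 0 0 0 0 0 0.02" --pt "0 0 0 0 0 0 0.02" --pt "0 0 0 0 0 0 0.02" --pt "0 0 0 0 0 0 0.02"

```text
time_s: 15.13
tool_pos: [0.4715, -0.0109, 0.1297]
orientation: [-3.141, 0.0, 1.658]
contact_force: [4.9, -0.6, -9.3]
width: 0.0094
grip_force: 20.0
```

```bash
python3 chk.py
```

```text
blue [291.6 195. ] 102 frac 0.021
black 1.88 4.17 287
theta 0.2982 force [  5.5  -1.2 -10.4] t 15.1833 start px [292.5 195. ] stop px [251.4 189.6]
```

Emit:
move_arm --pt "0 0.0005 -0.0013 0 0 0 0.02" --pt "0 0.0005 -0.0013 0 0 0 0.02" --pt "0 0.0005 -0.0012 0 0 0 0.02" --pt "0 0.0005 -0.0012 0 0 0 0.02" --pt "0 0 0 0 0 0 0.02" --pt "0 0 0 0 0 0 0.02" --pt "0 0 0 0 0 0 0.02" --pt "0 0 0 0 0 0 0.02"

```text
time_s: 15.85
tool_pos: [0.4735, -0.0107, 0.1349]
orientation: [-3.141, 0.0, 1.658]
contact_force: [5.1, -1.8, -9.3]
width: 0.0094
grip_force: 20.0
```

```bash
python3 chk.py
```

```text
blue [291.3 194. ] 107 frac 0.016
black 2.11 4.04 283
theta 0.3186 force [  4.   -1.5 -10.7] t 15.9 start px [292.  193.7] stop px [251.2 189.3]
```

Emit:
move_arm --pt "0 0.0005 -0.0013 0 0 0 0.02" --pt "0 0.0005 -0.0013 0 0 0 0.02" --pt "0 0.0005 -0.0012 0 0 0 0.02" --pt "0 0.0005 -0.0012 0 0 0 0.02" --pt "0 0 0 0 0 0 0.02" --pt "0 0 0 0 0 0 0.02" --pt "0 0 0 0 0 0 0.02" --pt "0 0 0 0 0 0 0.02"

```text
time_s: 16.57
tool_pos: [0.4756, -0.0105, 0.1401]
orientation: [3.141, 0.0, 1.658]
contact_force: [4.3, -1.8, -7.3]
width: 0.0096
grip_force: 20.0
```

```bash
python3 chk.py
```

```text
blue [290.6 192.8] 103 frac 0.018
blue [311.7 191.3] 18 frac -0.497
black 2.13 4.04 281
theta 0.3394 force [ 4.4 -1.5 -7.4] t 16.6167 start px [291.4 192.5] stop px [250.9 189.1]
```

Emit:
move_arm --pt "0 0.0005 -0.0013 0 0 0 0.02" --pt "0 0.0006 -0.0012 0 0 0 0.02" --pt "0 0.0005 -0.0012 0 0 0 0.02" --pt "0 0.0006 -0.0012 0 0 0 0.02" --pt "0 0 0 0 0 0 0.02" --pt "0 0 0 0 0 0 0.02" --pt "0 0 0 0 0 0 0.02" --pt "0 0 0 0 0 0 0.02"

```text
time_s: 17.28
tool_pos: [0.4777, -0.0103, 0.1449]
orientation: [-3.141, 0.0, 1.658]
contact_force: [3.3, -2.3, -7.3]
width: 0.0095
grip_force: 20.0
```

```bash
python3 chk.py
```

```text
blue [290.1 191.4] 104 frac 0.018
blue [310.5 189.7] 27 frac -0.487
black 2.26 4.1 283
theta 0.3591 force [ 3.2 -3.2 -6.6] t 17.3333 start px [290.8 191.3] stop px [250.7 188.8]
```

Emit:
move_arm --pt "0 0.0006 -0.0013 0 0 0 0.02" --pt "0 0.0006 -0.0012 0 0 0 0.02" --pt "0 0.0006 -0.0012 0 0 0 0.02" --pt "0 0.0006 -0.0012 0 0 0 0.02" --pt "0 0 0 0 0 0 0.02" --pt "0 0 0 0 0 0 0.02" --pt "0 0 0 0 0 0 0.02" --pt "0 0 0 0 0 0 0.02"

```text
time_s: 18.0
tool_pos: [0.48, -0.01, 0.15]
orientation: [-3.142, 0.0, 1.658]
contact_force: [-0.1, -3.4, -3.8]
width: 0.0098
grip_force: 20.0
```

```bash
python3 chk.py
```

```text
blue [289.6 190.4] 106 frac 0.014
blue [310.1 188.4] 35 frac -0.499
black 2.2 4.07 284
theta 0.3799 force [-1.5 -3.6 -2.9] t 18.05 start px [290.1 190. ] stop px [250.4 188.6]
```

Emit:
move_arm --pt "0 0.0006 -0.0013 0 0 0 0.02" --pt "0 0.0006 -0.0012 0 0 0 0.02" --pt "0 0.0006 -0.0012 0 0 0 0.02" --pt "0 0.0006 -0.0012 0 0 0 0.02" --pt "0 0 0 0 0 0 0.02" --pt "0 0 0 0 0 0 0.02" --pt "0 0 0 0 0 0 0.02" --pt "0 0 0 0 0 0 0.02"

```text
time_s: 18.72
tool_pos: [0.4824, -0.0098, 0.1549]
orientation: [-3.141, 0.0, 1.658]
contact_force: [-2.2, -5.0, -3.7]
width: 0.0094
grip_force: 20.0
```

```bash
python3 chk.py
```

```text
blue [288.9 189.3] 108 frac 0.016
blue [309.6 186.5] 35 frac -0.511
black 2.53 3.92 283
theta 0.3999 force [-2.9 -4.9 -4.7] t 18.7667 start px [289.5 188.8] stop px [250.1 188.4]
```

Emit:
move_arm --pt "0 0.0006 -0.0012 0 0 0 0.02" --pt "0 0.0006 -0.0012 0 0 0 0.02" --pt "0 0.0006 -0.0012 0 0 0 0.02" --pt "0 0.0007 -0.0012 0 0 0 0.02" --pt "0 0 0 0 0 0 0.02" --pt "0 0 0 0 0 0 0.02" --pt "0 0 0 0 0 0 0.02" --pt "0 0 0 0 0 0 0.02"

```text
time_s: 19.43
tool_pos: [0.4848, -0.0096, 0.1596]
orientation: [-3.141, 0.0, 1.658]
contact_force: [-2.9, -4.3, -4.4]
width: 0.0094
grip_force: 20.0
```

```bash
python3 chk.py
```

```text
blue [288.1 188.1] 109 frac 0.018
blue [309.  185.1] 36 frac -0.519
black 2.31 3.93 285
theta 0.4199 force [-3.  -4.2 -4.6] t 19.4833 start px [288.8 187.6] stop px [249.9 188.2]
```

Emit:
move_arm --pt "0 0.0006 -0.0012 0 0 0 0.02" --pt "0 0.0006 -0.0012 0 0 0 0.02" --pt "0 0.0007 -0.0012 0 0 0 0.02" --pt "0 0.0007 -0.0012 0 0 0 0.02" --pt "0 0 0 0 0 0 0.02" --pt "0 0 0 0 0 0 0.02" --pt "0 0 0 0 0 0 0.02" --pt "0 0 0 0 0 0 0.02"

```text
time_s: 20.15
tool_pos: [0.4873, -0.0094, 0.1644]
orientation: [-3.141, 0.0, 1.658]
contact_force: [-4.4, -4.4, -4.8]
width: 0.0094
grip_force: 20.0
```

```bash
python3 chk.py
```

```text
blue [308.5 183.2] 30 frac -0.531
blue [284.2 186.9] 110 frac 0.102
black 2.4 3.93 277
theta 0.4402 force [-4.2 -3.3 -4.1] t 20.2 start px [288.1 186.4] stop px [249.6 187.9]
```

It has let go at about 0.44 rad (frac 0.10). I hold still and let it slide.

Emit:
move_arm --pt "0 0 0 0 0 0 0.02" --pt "0 0 0 0 0 0 0.02" --pt "0 0 0 0 0 0 0.02" --pt "0 0 0 0 0 0 0.02" --pt "0 0 0 0 0 0 0.02" --pt "0 0 0 0 0 0 0.02" --pt "0 0 0 0 0 0 0.02" --pt "0 0 0 0 0 0 0.02" --pt "0 0 0 0 0 0 0.02" --pt "0 0 0 0 0 0 0.02" --pt "0 0 0 0 0 0 0.02" --pt "0 0 0 0 0 0 0.02"

```text
time_s: 21.2
tool_pos: [0.4873, -0.0094, 0.1644]
orientation: [-3.141, 0.0, 1.658]
contact_force: [-4.7, -4.8, -4.0]
width: 0.0094
grip_force: 20.0
```

```bash
python3 chk.py
```

```text
blue [308.6 182.9] 30 frac -0.535
blue [248.8 188.1] 96 frac 1.021
black 2.38 4.0 276
theta 0.4402 force [-2.3 -4.2 -4.7] t 21.25 start px [288.1 186.4] stop px [249.6 187.9]
```

The white sled is at the stop and the black one hasn't moved. I'll open the gripper and retreat straight up.

Emit:
move_arm --pt "0 0 0 0 0 0 0.12" --pt "0 0 0 0 0 0 0.18" --pt "0 0 0 0 0 0 0.3" --pt "0 0 0 0 0 0 0.3" --pt "0 0 0 0 0 0 0.3" --pt "0 0 0 0 0 0 0.3"

```text
time_s: 21.75
tool_pos: [0.4879, -0.0093, 0.1645]
orientation: [3.141, 0.0, 1.658]
contact_force: [0.6, -0.3, 0.1]
width: 0.0284
grip_force: 0.0
```

Emit:
move_arm --pt "0 0 -0.005 0 0 0 0.3" --pt "0 0 -0.012 0 0 0 0.3" --pt "0 0 -0.02 0 0 0 0.3" --pt "0 0 -0.025 0 0 0 0.3" --pt "0 0 -0.025 0 0 0 0.3" --pt "0 0 -0.02 0 0 0 0.3" --pt "0 0 -0.01 0 0 0 0.3" --pt "0 0 0 0 0 0 0.3" --pt "0 0 0 0 0 0 0.3" --pt "0 0 0 0 0 0 0.3"

```text
time_s: 22.58
tool_pos: [0.4872, -0.0093, 0.2801]
orientation: [-3.14, -0.0, 1.658]
contact_force: [-0.3, -0.3, -0.9]
width: 0.0286
grip_force: 0.0
```

```bash
python3 chk.py pics/end.png
```

```text
Traceback (most recent call last):
  File "chk.py", line 5, in <module>
    th=brentq(lambda t:.27*np.sin(t)+.02*(np.cos(t)-1)-z,-.1,1)
ValueError: f(a) and f(b) must have different signs
```

```bash
sed -i 's/^th=.*/th=.4402/' chk.py; python3 chk.py pics/end.png
```

```text
blue [311.3 182.5] 99 frac -0.604
blue [248.8 188.1] 96 frac 1.021
black 2.47 3.89 299
theta 0.4402 force [0.3 0.1 0.5] t 22.6833 start px [288.1 186.4] stop px [249.6 187.9]
```

View pics/end.png

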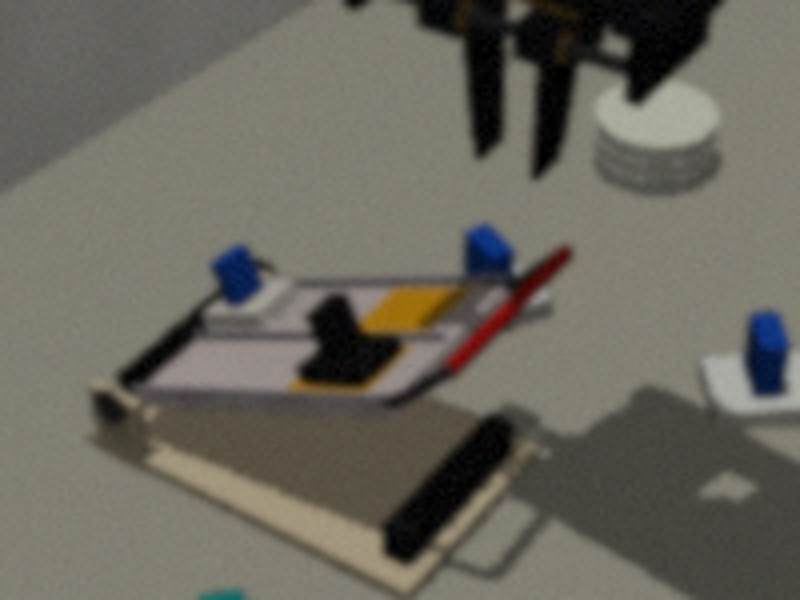

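The deck stands on its own. The white sled is at the stop (crop (240,290)), the black sled is on its field (350,350), and the gripper is clear.

```bash
python3 -c "
from cell import ticket; print(ticket.job_done())"
```

```text
the job is handed in; nothing more can be done
None
```

The job is handed in at about 23 s: the white sled let go at a deck angle of about 0.44 rad and slid to the black stop, the black sled stayed in its place, and the deck is standing at that angle with the gripper clear.

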